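Unlock the curing-salt coffer

TASK

Unlock the curing-salt coffer for the shift without disturbing the small steel cup or the thermometer beside it. Lift the loose splash cover off the lock by its knob and put it down, not drop it, right way up on the worktop; then turn the dial, click by click, until its white pointer stands at the index bar and the bolt drops home. Pull the shackle straight up out of the hasp and finish while holding it, still and legs down, with its bow at least 15 cm above the coffer's lid, to show that the lock is open.

Things in the scene. Friction and masses are not known exactly. Their poses are not given: they have to be found in the camera images.
- coffer: Fixed grey sheet-steel box, 180 (x) by 200 (y), 220 over its side handles; flat lid top at 85. Origin: centre of its underside; front is -x (to the robot). On the lid: dial axis at x 0, y -36; a hasp strap, 28 wide and 3 thick, from the front edge back to x +35 at y +36, the shackle standing in it at x 0, y +36. The lock and its spring bolt are hidden in the lid. Place and yaw vary.
- cover: Loose steel splash cover over the lock, 90 (x) by 150 (y) over its foot flange, 55 high, open below, about 0.3 kg. Origin: centre of its underside; starts on the coffer's lid, axes parallel to the coffer's. Dial and shackle (46 tall) stand inside it: lift it 60 straight up before moving sideways. Free worktop right of the coffer (-y): about x 0.38 to 0.54 m, y -0.39 to -0.52 m.
- cover_knob (a point): Where to grip the cover's round black knob: on its upright axis, 78 above the cover's underside, 23 above its top plate. The knob is 32 in diameter, from 66 to 87 above the underside; the stem below it is 12.
- dial (a joint): Dial angle in rad, growing anticlockwise seen from above; 0: white pointer at the index bar. Starts 0.78 to 1.6 rad anticlockwise of the bar, so turn clockwise. It clicks into a notch every 0.39 rad (the last one before the bar is at about 0.45) and stays where left; a click takes about 0.15 N m. Stops at +-2.9. Only at 0 is the shackle free; elsewhere the bolt holds it fast.
- index_bar (a point): White raised index bar, 12 by 4, on the dark scale ring round the dial, on its front side (-x), 31 from the dial's axis. With the pointer here the spring bolt drops into the wheel's gate with a heavier click: it then holds the dial within about 0.05 rad of the bar, so the dial cannot be turned past it, and the shackle can be drawn.
- dial_grip (a point): Where to grip the dial: on its upright axis, 26 above the coffer's lid, 9 below the top of the black, round, knurled knob (37 in diameter, from 6 to 35 above the lid; below it a flange 47 in diameter). Any grip yaw will do; fingers opened to 92 clear the shackle all round.
- shackle: Loose U-shaped steel shackle: round rod 10 thick, bow upwards, 44 wide over the legs, 76 high, 0.14 kg. Origin: midway between the leg ends at the bottom; z up, x from leg to leg. It starts parallel to the coffer's axes, leg ends 30 below the top of the lid, both legs (x +-17) in close bores through strap and lid. After 30 of straight lift (35 with the strap) it is free.
- shackle_crown (a point): Centre of the 10 mm rod at the highest point of the shackle's bow: 71 above the shackle's origin, 41 above the coffer's lid while locked. Pinch the bow here across the rod, fingers closing along the shackle's y; the strap's top lies 38 below.
- portion_cup: Bystander: small steel cup, 56 in diameter, 50 high, standing left of the coffer, between it and the lever press. Origin: centre of its underside.
- jar_capper: Fixed furniture: white lever press, base 190 (x) by 170 (y), origin under its middle. Its head stands 210 to 470 above the worktop and reaches 80 forward (-x) of the origin; its lever with a red ball reaches 570 high. It stands left of the coffer: an arm that comes from its left must draw its hand back towards the base, or pass above it.
- thermometer: Bystander: white probe thermometer, 198 long, lying in front of the lever press, left of the coffer. Origin: centre of its underside.

How it is judged:
On the way, in this order (a step that is already met when the one before it is completed fails the run):
1. the splash cover stands right way up on the worktop, let go (height (world z) of cover between -0.006 and 0.006 m and angle between cover's own z axis and vertical below 0.08 rad and contact force between the fingers and cover below 0.1 N and linear speed of cover below 0.03 m/s), for 0.2 s.
2. the dial is on its bar while the shackle still sits in the hasp (value of joint dial between -0.1 and 0.1 rad and z of shackle_crown in the frame of coffer below 0.133 m), for 0.2 s.
At the end, for the whole second after the job is handed in: The shackle is held by the fingers, still, legs down within 20 degrees, its bow at least 145 mm above the coffer's lid and touching the coffer nowhere; the dial is within 0.1 rad of the bar; the cover stands upright on the worktop, untouched (all of step 1 and z of shackle_crown in the frame of coffer above 0.23 m and angle between shackle's own z axis and vertical below 0.35 rad and linear speed of shackle below 0.04 m/s and contact force between the fingers and shackle above 1 N and contact force between shackle and coffer below 0.1 N and value of joint dial between -0.1 and 0.1 rad); the arm keeps its last pose, push and grip.
It fails at once if the cover is dropped (linear speed of cover above 0.5 m/s and contact force between the fingers and cover below 0.1 N).
It fails at once if the cup is displaced by more than 20 mm (distance of portion_cup from where it was at the start of the episode above 0.02 m).
It fails at once if the thermometer is displaced by more than 20 mm (distance of thermometer from where it was at the start of the episode above 0.02 m).
It also fails if it takes over 72 s, if anything falls off the work surface, if the arm or the gripper's body presses on something with over 40 N, if the wrist force passes 120 N, or if a joint passes its speed limit or range.

ROBOT

A 6-joint arm with a two-finger parallel gripper is mounted at the origin on the work surface; the furniture and walls round the work are solid. World frame = base frame: x ahead of the robot, y to its left, z up, the work surface at z = 0. Lengths are in m, angles in rad, forces in N, time in s.
With the tool pointing down it reaches from about 0.35 to 0.975 m from the base axis. Payload 4.9 kg.
Tool frame: the origin (TCP) lies at the very end of the fingers, on their centre line; the grasp point (between the pads) lies 19 mm behind it (ctrl.grasp_offset is the distance from the TCP to the grasp point, in m); z points along the fingers, y is the line along which they close (so a half turn about z gives the same grasp; the last joint's range is limited). The gripper opens to 85 mm and grips with 20 to 120 N. Pads are 22 mm wide; open, the fingers measure 114 mm over their backs; the gripper's body (76 mm by 85 mm) begins 54 mm behind the grasp point. The pads swing forward as they close: fully open they stand 13 mm farther back than shut.
Start: joints at [-1.38, 0.053, 1.613, -0, 1.476, -0.119], TCP at [0.191, -0.595, 0.231] pointing down, gripper open.
Joint ranges: [-3.01, 3.01], [-1.01, 2.22], [0.06, 2.58], [-1.02, 4.17], [0.09, 2.62], [-3.14, 3.14]. Speed limits (rad/s): [2.57, 2.57, 3.14, 3.14, 3.14, 3.14].

INTERFACE

Orientations are given as a rotation vector (axis times angle).
In Python, from station import ctrl, optics gives the robot as it stands.
- The arm moves only by the shell command python3 -m handwheel 'ROWS' [OPENING] [FORCE]. ROWS is JSON, a list of rows, each an object of numbers: "tx", "ty", "tz": the shift along the tool's x, y, z in mm; "roll": the turn about the tool's z in rad. A call has 1 to 12 rows; each row shifts and turns the commanded pose from where the row before left it, along the tool's axes as they then stand; what a row does not reach is not made up. A row lasts 1/12 s, in which the tool goes at most 41.7 mm and 7.16 degrees, less where a joint would pass 70% of its speed; a pose out of reach is approached as far as the arm can. A call with a gripper value outside its range is refused whole. OPENING is the finger opening in mm, from 0 to 85.4, set as the call begins (- or left out, the last holds). The fingers move at their own pace and stop on an object; FORCE is the grip in N (left out, the last holds). Time passes only in rows, so rows that do not move let the fingers close. It gives the time, the measured TCP pose, the force, the opening and the grip force at its end, in the units of the state.
- ctrl.get_obs(): the state, without advancing time (a new reading comes with each control period).
- optics.get_image(name): name is "side" or "top" or "wrist"; returns (picture, depth): 384x512x3 uint8, red, green, blue; 384x512 float32, m along the optical axis (not along the pixel's ray), 0 where there is no reading.
- optics.camera_params(name): a dict with "mtx" (3x3 intrinsics, pixels), "extrinsics" (4x4, takes a point from camera to world coordinates); the wrist camera has in their place "tool_from_camera" (4x4, takes a point from camera to tool coordinates, whose origin is the TCP and whose axes are the flange's). Camera axes: x right, y down, z forward; pixel columns grow to the right and rows downward; lengths in m; the calibration is good to about 2 mm. A picture is of the moment at which its call begins: read the wrist's pose just before it. camera_params takes no time and is no camera call.
- ctrl.finish_job(): hands the job in; it is judged then, once.
The state is a dict: "t": time; "q": joint angles; "dq": joint speeds; "effort": joint torques, N m; "tool_pos": TCP position; "tool_rot": TCP orientation; "contact_force": force on the tool from outside, world axes, zero at the start; "wrist_torque": the same for the moment, N m; "opening": finger opening in m; "grip_force": force on a finger pad.
Only numpy, scipy, OpenCV 4.12 (cv2) and the standard library are available. Lean on these libraries where they do the work, as an engineer would, in place of code of your own. Each camera call takes 0.05 s, during which the arm holds its last target. There are 200 camera calls.

## Working session

There is one attempt and no reset: what is moved stays moved. The work goes in short steps, Python scripts to look and compute and a shell command to move; the robot and the scene stay as the last step left them, time stands still between calls to the robot, and variables do not carry over. Pictures are saved under pics/ and viewed, at most 10 in all, crops included, and the job is handed in when it is done.

```bash
mkdir -p pics; ls
cat > h.py <<'E'
import numpy as np, cv2
from station import ctrl, optics
from scipy.spatial.transform import Rotation as R
def T(o):
    M=np.eye(4); M[:3,:3]=R.from_rotvec(o["tool_rot"]).as_matrix(); M[:3,3]=o["tool_pos"]; return M
def grab(n):
    o=ctrl.get_obs(); p=optics.camera_params(n); im,d=optics.get_image(n)
    E=T(o)@np.array(p["tool_from_camera"]) if n=="wrist" else np.array(p["extrinsics"])
    np.savez(f"pics/{n}.npz",im=im,d=d,E=E,K=p["mtx"]); return im,d,E,np.array(p["mtx"])
def load(n):
    z=np.load(f"pics/{n}.npz"); return z["im"],z["d"],z["E"],z["K"]
def ray(u,v,E,K):
    d=E[:3,:3]@np.linalg.solve(K,[u,v,1]); return E[:3,3],d
def onz(u,v,z,E,K):
    o,d=ray(u,v,E,K); return o+d*(z-o[2])/d[2]
def cloud(d,E,K):
    v,u=np.mgrid[:d.shape[0],:d.shape[1]]; c=np.stack([(u-K[0,2])/K[0,0]*d,(v-K[1,2])/K[1,1]*d,d],-1)
    return c@E[:3,:3].T+E[:3,3]
def save(n,im,s=1):
    cv2.imwrite(f"pics/{n}.png",cv2.cvtColor(cv2.resize(im,None,fx=s,fy=s),cv2.COLOR_RGB2BGR))
E
python3 - <<'E'
from h import *
o=ctrl.get_obs(); print(o["t"],T(o).round(3).tolist(),o["opening"])
ims=[]
for n in("side","top","wrist"):
    im,d,E_,K=grab(n); ims.append(im); print(n,E_.round(3).tolist(),K.round(1).tolist(), (d>0).mean())
save("a",np.hstack(ims[:2]),0.78)
E
```

```text
pics
0.0 [[0.952, 0.305, -0.0, 0.19], [0.305, -0.952, 0.002, -0.595], [0.0, -0.002, -1.0, 0.23], [0.0, 0.0, 0.0, 1.0]] 0.08560247448014915
side [[-0.825, 0.398, -0.4, 0.836], [0.565, 0.585, -0.582, 0.541], [0.002, -0.706, -0.708, 0.833], [0.0, 0.0, 0.0, 1.0]] [[395.3, 0.0, 257.5], [0.0, 395.3, 198.5], [0.0, 0.0, 1.0]] 0.9961191813151041
top [[0.018, -0.997, 0.077, 0.344], [-1.0, -0.018, -0.006, -0.024], [0.007, -0.077, -0.997, 1.338], [0.0, 0.0, 0.0, 1.0]] [[499.4, 0.0, 244.5], [0.0, 499.4, 183.8], [0.0, 0.0, 1.0]] 0.9962209065755209
wrist [[0.306, -0.9, -0.311, 0.271], [-0.952, -0.289, -0.099, -0.57], [-0.001, 0.327, -0.945, 0.374], [0.0, 0.0, 0.0, 1.0]] [[297.3, 0.0, 256.8], [0.0, 297.3, 187.7], [0.0, 0.0, 1.0]] 0.9960225423177084
```

View pics/a.png

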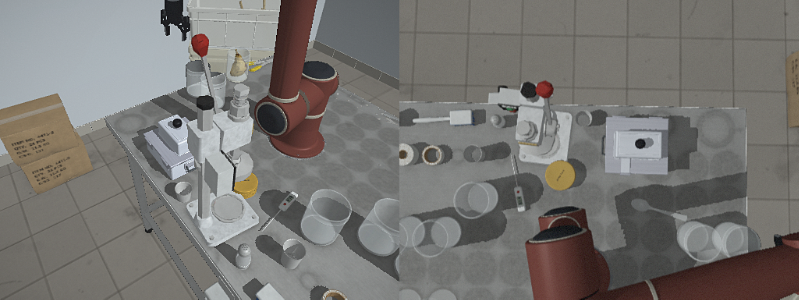

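The side view (left) shows the coffer with black knob at about (176,122). The top view shows the coffer at composite (637,145), with the knob at (640,143). The cup is at (583,118) and the thermometer at (517,185). Next I'll measure.

Run:
```python
from h import *
S={}
for n in("side","top"):
    im,d,E_,K=load(n); P=cloud(d,E_,K); S[n]=(E_,K)
    reg=(P[...,0]>.3)&(P[...,0]<.75)&(P[...,1]<-.0)&(P[...,1]>-.5)
    m=((im.max(2)<50)&reg&(P[...,2]>.14)&(P[...,2]<.19)).astype(np.uint8)
    k,l,st,c=cv2.connectedComponentsWithStats(m)
    for i in range(1,k):
        if st[i,4]>15: print(n,"dark",st[i],c[i].round(1),np.median(P[l==i],0).round(4))
    for lo,hi in((.075,.095),(.125,.15),(.155,.185)):
        m=(reg&(P[...,2]>lo)&(P[...,2]<hi)&(P[...,1]<-.13)).astype(np.uint8)
        k,l,st,c=cv2.connectedComponentsWithStats(m)
        i=1+np.argmax(st[1:,4]); Q=P[l==i]
        r=cv2.minAreaRect(Q[:,:2].astype(np.float32)*1000); print(n,lo,len(Q),[np.round(x,1) for x in r],np.median(Q,0).round(4))
```

```text
side dark [221 152  12  12  98] [226.8 157.5] [ 0.4417 -0.1751  0.1707]
side 0.075 789 [array([ 500.9, -206.9]), array([154.5,  63.9]), np.float64(89.0)] [ 0.5036 -0.2039  0.0867]
side 0.125 753 [array([ 438.3, -191.9]), array([124.1,  84.3]), np.float64(88.4)] [ 0.453  -0.1849  0.1423]
side 0.155 113 [array([ 439.9, -180.1]), array([27.8, 29.7]), np.float64(58.6)] [ 0.4407 -0.1754  0.1709]
top dark [303 179  12  11 108] [308.6 183.9] [ 0.4372 -0.1812  0.1718]
top 0.075 2524 [array([ 438.3, -206.8]), array([152. , 192.8]), np.float64(89.5)] [ 0.413 -0.214  0.085]
top 0.125 1614 [array([ 439.2, -191.1]), array([122.2,  85.1]), np.float64(89.9)] [ 0.4368 -0.195   0.1404]
top 0.155 146 [array([ 438.5, -180.9]), array([30.1, 29.6]), np.float64(73.4)] [ 0.4375 -0.1806  0.171 ]
```

Run:
```python
from h import *
im,d,E_,K=load("top"); P=cloud(d,E_,K)
for lo,hi in((.078,.092),(.132,.148),(.03,.06)):
    m=((P[...,0]>.3)&(P[...,0]<.62)&(P[...,2]>lo)&(P[...,2]<hi)&(P[...,1]<-.03)&(P[...,1]>-.35)).astype(np.uint8)
    m=cv2.morphologyEx(m,cv2.MORPH_OPEN,np.ones((3,3)))
    k,l,st,c=cv2.connectedComponentsWithStats(m)
    for i in range(1,k):
        if st[i,4]<30: continue
        Q=P[l==i]; print(lo,len(Q),[np.round(x,1) for x in cv2.minAreaRect(Q[:,:2].astype(np.float32)*1000)],np.median(Q,0).round(4))
# placing area occupancy
o=(P[...,2]>.012)&(P[...,0]>.3)&(P[...,0]<.65)&(P[...,1]<-.29)&(P[...,1]>-.62)
print("occ",[(P[o][:,j].min().round(3),P[o][:,j].max().round(3)) for j in range(2)] if o.any() else 0)
a,E1,K1=*[load("side")[0]],*load("side")[2:]
o1,d1=ray(226.8,157.5,E1,K1);o2,d2=ray(308.6,183.9,E_,K)
t=np.linalg.lstsq(np.stack([d1,-d2],1),o2-o1,rcond=None)[0];print(o1+d1*t[0],o2+d2*t[1])
save("b",np.hstack([cv2.resize(im[120:270,230:450],None,fx=3,fy=3)]))
```

```text
0.078 3637 [array([ 439.1, -181.5]), array([192.8, 202.6]), np.float64(0.2)] [ 0.4304 -0.1752  0.0849]
0.132 1889 [array([ 438.7, -180.8]), array([143.2,  83.9]), np.float64(89.6)] [ 0.4367 -0.1782  0.1404]
occ [(np.float64(0.413), np.float64(0.431)), (np.float64(-0.293), np.float64(-0.292))]
[ 0.43808058 -0.18169559  0.16420009] [ 0.43798897 -0.1816303   0.16418402]
```

View pics/b.png

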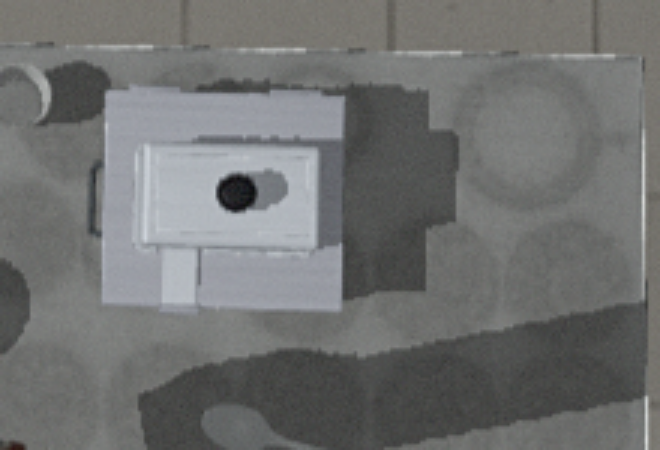

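The crop shows the cover square with the coffer (yaw about 0). The knob is at crop (237,192), the strap is at the front, and the worktop to the right is free. The knob triangulates to (0.438, -0.182). I'll align the tool and go above it.

```bash
python3 -m handwheel '[{"roll":0.104},{"roll":0.104},{"roll":0.103},{"tz":-15}]' 85 60
python3 -m handwheel '[{"tx":20,"ty":-30},{"tx":20,"ty":-30},{"tx":20,"ty":-30},{"tx":20,"ty":-30},{"tx":20,"ty":-30},{"tx":20,"ty":-30},{"tx":20,"ty":-30},{"tx":20,"ty":-30},{"tx":20,"ty":-30},{"tx":20,"ty":-30},{"tx":20,"ty":-30},{"tx":20,"ty":-30}]'
python3 -m handwheel '[{"tx":8,"ty":-27},{"ty":-26},{},{}]'
cat > go.py <<'E'
import sys; from h import *
# target x y z yaw -> remaining tool-frame shifts (after roll)
x,y,z,w=map(float,sys.argv[1:5]); o=ctrl.get_obs(); M=T(o); yaw=np.arctan2(M[1,0],M[0,0])
roll=(yaw-w+np.pi)%(2*np.pi)-np.pi
M2=M[:3,:3]@R.from_rotvec([0,0,roll]).as_matrix()
print("pos",M[:3,3].round(4),"z",M[:3,2].round(4),"roll",roll.round(3),"t mm",(1000*M2.T@(np.array([x,y,z])-M[:3,3])).round(1),"q",np.round(o["q"],2),"t",round(o["t"],2),"op",round(o["opening"]*1000,1),"F",np.round(o["contact_force"],1),"g",round(o["grip_force"],1))
E
python3 go.py .438 -.1816 .146 0
python3 - <<'E'
from h import *
im,d,E_,K=grab("wrist"); P=cloud(d,E_,K)
m=((im.max(2)<60)&(P[...,2]>.155)&(P[...,2]<.18)).astype(np.uint8)
k,l,st,c=cv2.connectedComponentsWithStats(m)
for i in range(1,k):
    if st[i,4]>50: print(st[i],c[i],np.median(P[l==i],0).round(4),onz(*c[i],.171,E_,K))
Q=P[(abs(P[...,2]-.1405)<.006)&(abs(P[...,0]-.438)<.07)&(abs(P[...,1]+.18)<.1)]
print([np.round(x,1) for x in cv2.minAreaRect(Q[:,:2].astype(np.float32)*1000)])
save("w1",im)
E
```

```text
pos [ 0.1905 -0.5948  0.2303] z [-3.0e-04  1.5e-03 -1.0e+00] roll 0.31 t mm [ 247.5 -413.    84.9] q [-1.38  0.05  1.61  0.    1.48 -0.12] t 0.15 op 85.3 F [ 0.1 -0.3 -0.5] g 0.0
[array([0., 0.]), array([0., 0.]), np.float64(0.0)]$[0]: bad value
$[0]: bad value
$[0]: bad value
```

View pics/w1.png

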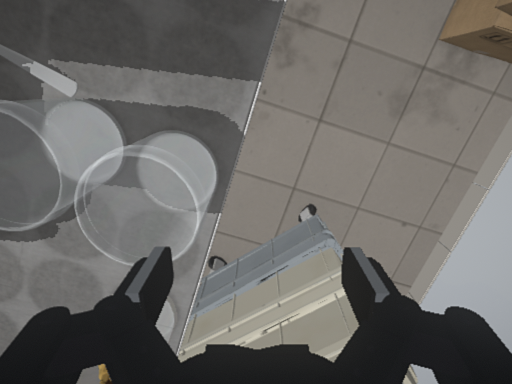

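The arm didn't move because rows were rejected, so the wrist view only shows glasses left and floor. Rows probably need all four keys.

```bash
python3 -m handwheel '[{"tx":0,"ty":0,"tz":-5,"roll":0.104},{"tx":0,"ty":0,"tz":-5,"roll":0.104},{"tx":0,"ty":0,"tz":-5,"roll":0.103},{"tx":0,"ty":0,"tz":0,"roll":0}]' 85 60 && python3 go.py .438 -.1816 .146 0
```

```text
t: 0.53
tool_pos: [0.1906, -0.5956, 0.2473]
tool_rot: [3.14, -0.004, 0.0]
contact_force: [-1.0, -0.2, 1.2]
opening: 0.085
grip_force: 0.0
pos [ 0.1906 -0.5956  0.2473] z [ 3.0e-04 -1.6e-03 -1.0e+00] roll -0.003 t mm [ 247.3 -414.2  100.7] q [-1.38  0.04  1.6  -0.    1.5   0.19] t 0.53 op 85.0 F [-1.  -0.2  1.2] g 0.0
```

```bash
python3 -m handwheel '[{"tx":19,"ty":-30,"tz":0,"roll":0},{"tx":19,"ty":-30,"tz":0,"roll":0},{"tx":19,"ty":-30,"tz":0,"roll":0},{"tx":19,"ty":-30,"tz":0,"roll":0},{"tx":19,"ty":-30,"tz":0,"roll":0},{"tx":19,"ty":-30,"tz":0,"roll":0},{"tx":19,"ty":-30,"tz":0,"roll":0},{"tx":19,"ty":-30,"tz":0,"roll":0},{"tx":19,"ty":-30,"tz":0,"roll":0},{"tx":19,"ty":-30,"tz":0,"roll":0},{"tx":19,"ty":-30,"tz":0,"roll":0},{"tx":19,"ty":-30,"tz":0,"roll":0}]' >/dev/null
python3 -m handwheel '[{"tx":10,"ty":-27,"tz":0,"roll":0},{"tx":9,"ty":-27,"tz":0,"roll":0},{"tx":0,"ty":0,"tz":0,"roll":0},{"tx":0,"ty":0,"tz":0,"roll":0}]' >/dev/null
python3 go.py .438 -.1816 .146 0
python3 - <<'E'
from h import *
im,d,E_,K=grab("wrist"); P=cloud(d,E_,K)
m=((im.max(2)<60)&(P[...,2]>.155)&(P[...,2]<.18)).astype(np.uint8)
k,l,st,c=cv2.connectedComponentsWithStats(m)
for i in range(1,k):
    if st[i,4]>50: print(st[i],c[i],np.median(P[l==i],0).round(4),onz(*c[i],.171,E_,K))
Q=P[(abs(P[...,2]-.1405)<.006)&(abs(P[...,0]-.438)<.07)&(abs(P[...,1]+.18)<.1)]
print([np.round(x,1) for x in cv2.minAreaRect(Q[:,:2].astype(np.float32)*1000)])
save("w2",im)
E
```

```text
pos [ 0.4382 -0.1805  0.2459] z [-4.e-04 -2.e-04 -1.e+00] roll 0.004 t mm [-0.1  1.1 99.9] q [-0.55 -0.33  1.93 -0.    1.54  1.02] t 1.87 op 85.1 F [ 0.2 -0.5  0.4] g 0.0
[242 175  37  39 940] [262.14893617 194.52446809] [ 0.4422 -0.1854  0.1729] [ 0.44158969 -0.18537084  0.171     ]
[array([ 439. , -183.3]), array([143.8,  83.9]), np.float64(89.4)]
```

View pics/w2.png

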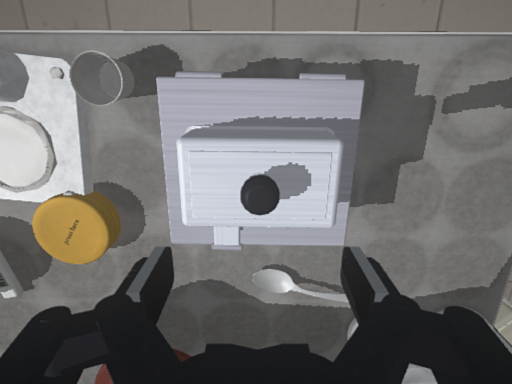

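The wrist view shows the knob at (262,194), 3-4 mm from the fixed-camera estimate. The cup is at (102,77). I'll come closer and remeasure.

```bash
python3 -m handwheel '[{"tx":1,"ty":1,"tz":15,"roll":0},{"tx":0.5,"ty":1,"tz":20,"roll":0},{"tx":0,"ty":1,"tz":20,"roll":0},{"tx":0,"ty":0,"tz":8,"roll":0},{"tx":0,"ty":0,"tz":0,"roll":0},{"tx":0,"ty":0,"tz":0,"roll":0}]' >/dev/null
python3 go.py .44 -.1835 .146 0
python3 - <<'E'
from h import *
im,d,E_,K=grab("wrist"); P=cloud(d,E_,K)
m=((im.max(2)<60)&(P[...,2]>.155)&(P[...,2]<.18)&(abs(P[...,0]-.44)<.03)&(abs(P[...,1]+.18)<.03)).astype(np.uint8)
k,l,st,c=cv2.connectedComponentsWithStats(m)
for i in range(1,k):
    if st[i,4]>50:
        print(st[i],c[i],np.median(P[l==i],0).round(4),onz(*c[i],.1715,E_,K)); z=P[l==i]; z=z[z[:,2]>.169]; print(np.round(cv2.minEnclosingCircle(z[:,:2].astype(np.float32)*1000),1) if 0 else (cv2.minEnclosingCircle(z[:,:2].astype(np.float32)*1000)))
E
```

```text
pos [ 0.4392 -0.1852  0.1833] z [-6.e-04  3.e-04 -1.e+00] roll -0.002 t mm [ 0.8 -1.7 37.3] q [-0.56 -0.28  2.   -0.    1.42  1.02] t 2.42 op 85.0 F [ 0.6 -0.1 -0.1] g 0.0
[ 228  206   51   53 2110] [252.90189573 231.70521327] [ 0.4437 -0.1836  0.173 ] [ 0.44295458 -0.18357294  0.1715    ]
((440.1438903808594, -183.478515625), 15.059133529663086)
```

```bash
python3 -m handwheel '[{"tx":1,"ty":-1,"tz":12,"roll":0},{"tx":0.5,"ty":-0.5,"tz":12,"roll":0},{"tx":0,"ty":0,"tz":8,"roll":0},{"tx":0,"ty":0,"tz":4,"roll":0},{"tx":0,"ty":0,"tz":0,"roll":0},{"tx":0,"ty":0,"tz":0,"roll":0}]' >/dev/null
python3 go.py .44 -.1835 .146 0
python3 -m handwheel '[{"tx":0,"ty":0,"tz":0,"roll":0},{"tx":0,"ty":0,"tz":0,"roll":0},{"tx":0,"ty":0,"tz":0,"roll":0},{"tx":0,"ty":0,"tz":0,"roll":0},{"tx":0,"ty":0,"tz":0,"roll":0},{"tx":0,"ty":0,"tz":0,"roll":0},{"tx":0,"ty":0,"tz":0,"roll":0},{"tx":0,"ty":0,"tz":0,"roll":0}]' 20 50 > /dev/null
python3 go.py .44 -.1835 .146 0
```

```text
pos [ 0.4408 -0.1828  0.1468] z [-8.e-04  5.e-04 -1.e+00] roll -0.001 t mm [-0.8  0.7  0.8] q [-0.55 -0.24  2.03 -0.    1.35  1.02] t 2.97 op 84.8 F [-0.2 -1.2 -0.4] g 0.0
pos [ 0.4414 -0.1831  0.1479] z [ 1.e-03 -2.e-04 -1.e+00] roll -0.001 t mm [-1.4  0.4  1.9] q [-0.55 -0.24  2.03  0.    1.35  1.02] t 3.63 op 30.5 F [0.8 1.5 3.4] g 50.0
```

```bash
python3 -m handwheel '[{"tx":0,"ty":0,"tz":-4,"roll":0},{"tx":0,"ty":0,"tz":-8,"roll":0},{"tx":0,"ty":0,"tz":-10,"roll":0},{"tx":0,"ty":0,"tz":-12,"roll":0},{"tx":0,"ty":0,"tz":-12,"roll":0},{"tx":0,"ty":0,"tz":-12,"roll":0},{"tx":0,"ty":0,"tz":-12,"roll":0},{"tx":0,"ty":0,"tz":-12,"roll":0},{"tx":0,"ty":0,"tz":-10,"roll":0},{"tx":0,"ty":0,"tz":-6,"roll":0},{"tx":0,"ty":0,"tz":-2,"roll":0},{"tx":0,"ty":0,"tz":0,"roll":0}]' >/dev/null
python3 go.py .46 -.44 .248 0
python3 - <<'E'
from h import *
im,d,E_,K=grab("side"); save("s1",im[80:300,130:400],2.5)
E
```

```text
pos [ 0.4412 -0.1832  0.2479] z [ 8.e-04 -5.e-04 -1.e+00] roll -0.001 t mm [1.880e+01 2.568e+02 1.000e-01] q [-0.55 -0.32  1.92  0.    1.54  1.02] t 4.63 op 30.5 F [ 0.3  0.2 -2. ] g 49.9
```

View pics/s1.png

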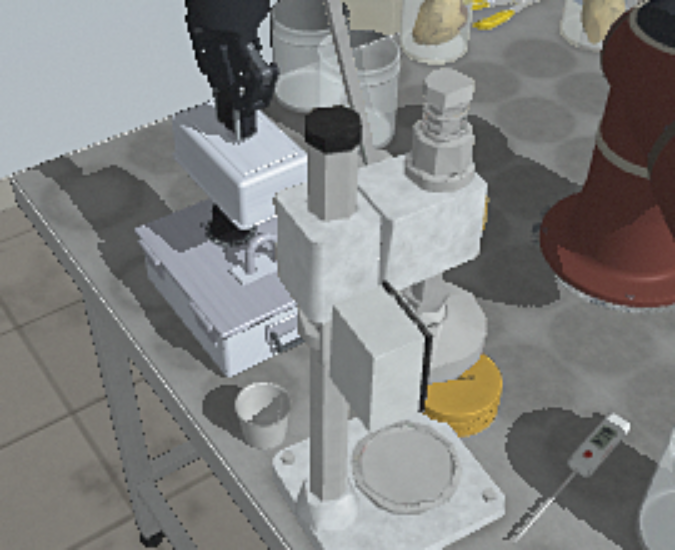

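The cover is lifted level in the gripper. The dial (crop 230,220) and the shackle (258,255) show beneath it. I'll carry it right.

```bash
python3 -m handwheel '[{"tx":1,"ty":10,"tz":0,"roll":0},{"tx":2,"ty":20,"tz":0,"roll":0},{"tx":2,"ty":26,"tz":0,"roll":0},{"tx":2,"ty":28,"tz":0,"roll":0},{"tx":2,"ty":28,"tz":0,"roll":0},{"tx":2,"ty":28,"tz":0,"roll":0},{"tx":2,"ty":28,"tz":0,"roll":0},{"tx":2,"ty":28,"tz":0,"roll":0},{"tx":2,"ty":26,"tz":0,"roll":0},{"tx":2,"ty":20,"tz":0,"roll":0},{"tx":0,"ty":10,"tz":0,"roll":0},{"tx":0,"ty":5,"tz":0,"roll":0}]' >/dev/null
python3 -m handwheel '[{"tx":0,"ty":0,"tz":10,"roll":0},{"tx":0,"ty":0,"tz":20,"roll":0},{"tx":0,"ty":0,"tz":24,"roll":0},{"tx":0,"ty":0,"tz":24,"roll":0},{"tx":0,"ty":0,"tz":24,"roll":0},{"tx":0,"ty":0,"tz":24,"roll":0},{"tx":0,"ty":0,"tz":20,"roll":0},{"tx":0,"ty":0,"tz":14,"roll":0},{"tx":0,"ty":0,"tz":8,"roll":0},{"tx":0,"ty":0,"tz":4,"roll":0},{"tx":0,"ty":0,"tz":0,"roll":0},{"tx":0,"ty":0,"tz":0,"roll":0}]' >/dev/null
python3 go.py .46 -.44 .062 0
```

```text
pos [ 0.4603 -0.4405  0.0765] z [ 0.0013 -0.0014 -1.    ] roll -0.001 t mm [-0.4 -0.6 14.5] q [-0.88  0.22  1.7   0.    1.22  0.69] t 6.68 op 30.2 F [-0.3 -0.5 -3. ] g 50.2
```

```bash
python3 -m handwheel '[{"tx":0,"ty":0,"tz":4,"roll":0},{"tx":0,"ty":0,"tz":3,"roll":0},{"tx":0,"ty":0,"tz":2,"roll":0},{"tx":0,"ty":0,"tz":1.5,"roll":0},{"tx":0,"ty":0,"tz":1,"roll":0},{"tx":0,"ty":0,"tz":1,"roll":0},{"tx":0,"ty":0,"tz":0.5,"roll":0},{"tx":0,"ty":0,"tz":0,"roll":0},{"tx":0,"ty":0,"tz":0,"roll":0}]' >/dev/null; python3 go.py .46 -.44 .062 0
python3 -m handwheel '[{"tx":0,"ty":0,"tz":0.5,"roll":0},{"tx":0,"ty":0,"tz":0.5,"roll":0},{"tx":0,"ty":0,"tz":0,"roll":0},{"tx":0,"ty":0,"tz":0,"roll":0}]' >/dev/null; python3 go.py .46 -.44 .062 0
```

```text
pos [ 0.4598 -0.4402  0.063 ] z [ 0.e+00 -1.e-04 -1.e+00] roll -0.001 t mm [ 0.2 -0.2  1. ] q [-0.88  0.23  1.71 -0.    1.2   0.69] t 7.43 op 30.3 F [-2.8  1.9  2.5] g 50.7
pos [ 0.4598 -0.4403  0.063 ] z [-2.e-04 -1.e-04 -1.e+00] roll -0.001 t mm [ 0.2 -0.3  1. ] q [-0.88  0.23  1.71 -0.    1.2   0.69] t 7.77 op 30.2 F [-4.5  4.   7.4] g 51.4
```

Contact is felt (+z force), so the cover is down. Release, rise, and go back toward the dial.

```bash
python3 -m handwheel '[{"tx":0,"ty":0,"tz":0,"roll":0},{"tx":0,"ty":0,"tz":0,"roll":0},{"tx":0,"ty":0,"tz":0,"roll":0},{"tx":0,"ty":0,"tz":0,"roll":0},{"tx":0,"ty":0,"tz":0,"roll":0},{"tx":0,"ty":0,"tz":0,"roll":0},{"tx":0,"ty":0,"tz":-2,"roll":0},{"tx":0,"ty":0,"tz":-4,"roll":0},{"tx":0,"ty":0,"tz":-8,"roll":0},{"tx":0,"ty":0,"tz":-12,"roll":0}]' 85 50 >/dev/null
python3 -m handwheel '[{"tx":0,"ty":0,"tz":-25,"roll":0},{"tx":0,"ty":0,"tz":-30,"roll":0},{"tx":0,"ty":0,"tz":-30,"roll":0},{"tx":0,"ty":0,"tz":-30,"roll":0},{"tx":0,"ty":0,"tz":-30,"roll":0},{"tx":-3,"ty":-30,"tz":0,"roll":0},{"tx":-3,"ty":-30,"tz":0,"roll":0},{"tx":-3,"ty":-30,"tz":0,"roll":0},{"tx":-3,"ty":-30,"tz":0,"roll":0},{"tx":-3,"ty":-30,"tz":0,"roll":0},{"tx":-3,"ty":-30,"tz":0,"roll":0},{"tx":0,"ty":-20,"tz":0,"roll":0}]' >/dev/null
python3 -m handwheel '[{"tx":-20,"ty":-10,"tz":0,"roll":0},{"tx":-10,"ty":0,"tz":0,"roll":0},{"tx":0,"ty":0,"tz":0,"roll":0},{"tx":0,"ty":0,"tz":0,"roll":0}]' >/dev/null
python3 go.py .44 -.218 .092 0
python3 - <<'E'
from h import *
im,d,E_,K=grab("top"); P=cloud(d,E_,K)
Q=P[(abs(P[...,2]-.055)<.007)&(abs(P[...,0]-.46)<.07)&(abs(P[...,1]+.44)<.1)]
print("cover",[np.round(x,1) for x in cv2.minAreaRect(Q[:,:2].astype(np.float32)*1000)],np.median(Q,0))
im,d,E_,K=grab("wrist"); save("w3",im[60:300,60:460],2)
E
```

```text
pos [ 0.4121 -0.2307  0.2334] z [ 0.002  -0.0016 -1.    ] roll -0.002 t mm [ 27.6 -12.9 141.4] q [-0.67 -0.33  1.95 -0.    1.51  0.9 ] t 9.93 op 85.0 F [-0.1 -0.2  0.1] g 0.0
cover [array([ 457.3, -447.5]), array([123.9,  84. ]), np.float64(89.4)] [ 0.47011627 -0.47333458  0.05520896]
```

View pics/w3.png

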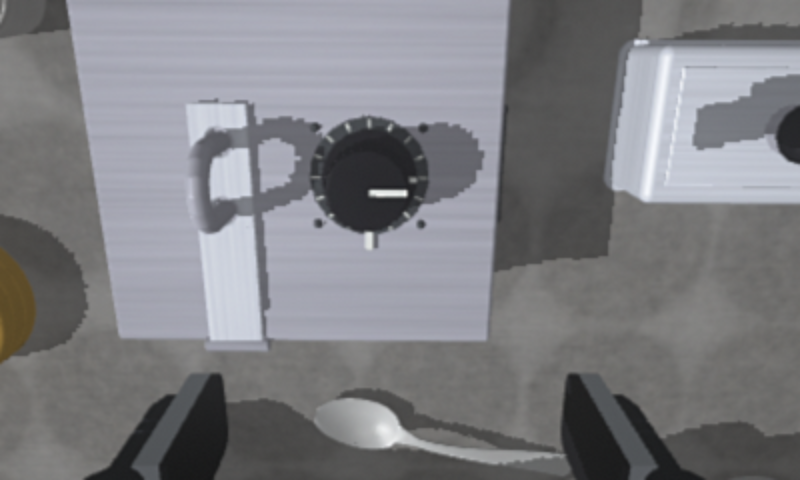

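The cover stands on the worktop at right. The dial knob is at crop (367,190) with its pointer toward -y, about 1.5 rad anticlockwise of the bar at (370,240). The shackle's bow is near (205,180). I'll locate the dial and the crown.

```bash
cat > loc.py <<'E'
from h import *
def meas(n):
    im,d,E_,K=load(n); P=cloud(d,E_,K); x,y,z=P[...,0],P[...,1],P[...,2]
    reg=(abs(x-.44)<.045)&(abs(y+.218)<.035)
    top=reg&(z>.113)&(z<.128)
    Q=P[top]; 
    if len(Q)>20: print(n,"dial",np.median(Q[:,2]).round(4),cv2.minEnclosingCircle(Q[:,:2].astype(np.float32)*1000))
    c=np.argwhere(top&(im.max(2)<90))
    g=im.min(2)>130
    w=top&g; Q=P[w]
    if len(Q)>5: 
        r=cv2.fitLine(Q[:,:2].astype(np.float32),2,0,.01,.01).ravel(); print(n,"pointer",Q.mean(0).round(4),r.round(3))
    reg=(abs(x-.44)<.03)&(y>-.175)&(y<-.12)
    Q=P[reg&(z>.105)&(z<.14)]
    if len(Q)>10:
        t=Q[Q[:,2]>np.percentile(Q[:,2],70)]; print(n,"shackle",len(Q),Q.min(0).round(4),Q.max(0).round(4),Q.mean(0).round(4),"crown",np.median(t,0).round(4))
    Q=P[(abs(x-.44)<.12)&(abs(y+.18)<.115)&(abs(z-.085)<.003)]
    print(n,"lid",np.median(Q[:,2]).round(4),[np.round(a,1) for a in cv2.minAreaRect(Q[:,:2].astype(np.float32)*1000)])
E
python3 - <<'E'
from loc import *
meas("wrist"); meas("top"); grab("side"); meas("side")
E
```

```text
wrist dial 0.1209 ((438.52972412109375, -219.11094665527344), 19.37815284729004)
wrist pointer [ 0.4382 -0.2291  0.1218] [ 0.003  1.     0.438 -0.229]
wrist shackle 637 [ 0.4186 -0.1526  0.1055] [ 0.461  -0.1426  0.1329] [ 0.442  -0.1489  0.1244] crown [ 0.4395 -0.1477  0.1305]
wrist lid 0.0859 [array([ 438. , -183.3]), array([202.1, 192.2]), np.float64(89.6)]
top dial 0.1197 ((450.390869140625, -211.9149169921875), 11.540912628173828)
top shackle 69 [ 0.4186 -0.1497  0.1056] [ 0.4612 -0.1399  0.1354] [ 0.438  -0.1448  0.1251] crown [ 0.4396 -0.1457  0.1304]
top lid 0.0849 [array([ 439.2, -179.4]), array([192.1, 198.8]), np.float64(0.8)]
side dial 0.1212 ((438.7311096191406, -216.18836975097656), 19.55790138244629)
side shackle 71 [ 0.4205 -0.1509  0.1058] [ 0.4597 -0.1398  0.1337] [ 0.4429 -0.1447  0.1226] crown [ 0.4385 -0.1456  0.1304]
side lid 0.0863 [array([ 442.4, -182.8]), array([208.5, 184.1]), np.float64(88.1)]
```

```bash
python3 -m handwheel '[{"tx":14,"ty":-6,"tz":0,"roll":0},{"tx":13,"ty":-6,"tz":0,"roll":0},{"tx":0,"ty":0,"tz":12,"roll":-0.1},{"tx":0,"ty":0,"tz":15,"roll":-0.1},{"tx":0,"ty":0,"tz":15,"roll":-0.1},{"tx":0,"ty":0,"tz":15,"roll":-0.1},{"tx":0,"ty":0,"tz":15,"roll":-0.1},{"tx":0,"ty":0,"tz":10,"roll":0},{"tx":0,"ty":0,"tz":0,"roll":0},{"tx":0,"ty":0,"tz":0,"roll":0}]' >/dev/null
python3 go.py .4395 -.218 .095 0.5
python3 - <<'E'
from loc import *
grab("wrist"); meas("wrist")
E
```

```text
pos [ 0.4389 -0.2181  0.1498] z [-1.1e-03  9.0e-04 -1.0e+00] roll -0.004 t mm [ 0.6  0.2 54.8] q [-0.61 -0.21  2.    0.    1.35  0.46] t 10.92 op 84.9 F [ 0.3 -0.8  0.8] g 0.0
wrist dial 0.1209 ((438.3656311035156, -218.82603454589844), 19.534557342529297)
wrist pointer [ 0.4374 -0.2214  0.1217] [ 0.647 -0.763  0.437 -0.221]
wrist shackle 1237 [ 0.4199 -0.1524  0.105 ] [ 0.4612 -0.1421  0.133 ] [ 0.4446 -0.1481  0.1248] crown [ 0.4398 -0.1475  0.1307]
wrist lid 0.0859 [array([ 438. , -183.1]), array([201.7, 192.5]), np.float64(89.5)]
```

```bash
python3 -m handwheel '[{"tx":0,"ty":0,"tz":12,"roll":0},{"tx":0,"ty":0,"tz":14,"roll":0},{"tx":0,"ty":0,"tz":12,"roll":0},{"tx":0,"ty":0,"tz":9,"roll":0},{"tx":0,"ty":0,"tz":5,"roll":0},{"tx":0,"ty":0,"tz":2,"roll":0},{"tx":0,"ty":0,"tz":0,"roll":0},{"tx":0,"ty":0,"tz":0,"roll":0}]' >/dev/null
python3 go.py .4395 -.218 .095 0.5
python3 -m handwheel '[{"tx":0,"ty":0,"tz":0,"roll":0},{"tx":0,"ty":0,"tz":0,"roll":0},{"tx":0,"ty":0,"tz":0,"roll":0},{"tx":0,"ty":0,"tz":0,"roll":0},{"tx":0,"ty":0,"tz":0,"roll":0},{"tx":0,"ty":0,"tz":0,"roll":0},{"tx":0,"ty":0,"tz":0,"roll":0},{"tx":0,"ty":0,"tz":0,"roll":0}]' 25 50 > /dev/null
python3 go.py .4395 -.218 .095 0.5
```

```text
pos [ 0.4393 -0.2182  0.0967] z [ 6.e-04 -4.e-04 -1.e+00] roll -0.001 t mm [ 0.3 -0.1  1.7] q [-0.61 -0.15  2.04  0.    1.25  0.46] t 11.63 op 85.1 F [-0.4 -0.   0.1] g 0.0
pos [ 0.4392 -0.218   0.097 ] z [ 2.e-04  1.e-04 -1.e+00] roll -0.001 t mm [0.3 0.1 2. ] q [-0.61 -0.15  2.04  0.    1.25  0.46] t 12.3 op 35.4 F [-3.5  2.   4.8] g 50.0
```

```bash
python3 -m handwheel '[{"tx":0,"ty":0,"tz":0,"roll":0.08},{"tx":0,"ty":0,"tz":0,"roll":0.08},{"tx":0,"ty":0,"tz":0,"roll":0.08},{"tx":0,"ty":0,"tz":0,"roll":0.08},{"tx":0,"ty":0,"tz":0,"roll":0.08},{"tx":0,"ty":0,"tz":0,"roll":0.08},{"tx":0,"ty":0,"tz":0,"roll":0.08},{"tx":0,"ty":0,"tz":0,"roll":0.08},{"tx":0,"ty":0,"tz":0,"roll":0.08},{"tx":0,"ty":0,"tz":0,"roll":0.08},{"tx":0,"ty":0,"tz":0,"roll":0.08},{"tx":0,"ty":0,"tz":0,"roll":0.08}]' >/dev/null
python3 go.py .4395 -.218 .095 0.5; python3 -c "
from h import *; print(ctrl.get_obs()['wrist_torque'])"
python3 -m handwheel '[{"tx":0,"ty":0,"tz":0,"roll":0.07},{"tx":0,"ty":0,"tz":0,"roll":0.07},{"tx":0,"ty":0,"tz":0,"roll":0.07},{"tx":0,"ty":0,"tz":0,"roll":0.07},{"tx":0,"ty":0,"tz":0,"roll":0.07},{"tx":0,"ty":0,"tz":0,"roll":0.07},{"tx":0,"ty":0,"tz":0,"roll":0},{"tx":0,"ty":0,"tz":0,"roll":0}]' >/dev/null
python3 go.py .4395 -.218 .095 -0.88
python3 - <<'E'
from loc import *
print(ctrl.get_obs()['wrist_torque'])
grab("wrist"); meas("wrist"); im,d,E_,K=load("wrist"); save("w4",im[60:384,60:460],1.8)
E
```

```text
pos [ 0.438  -0.2187  0.0969] z [-0.0031 -0.0012 -1.    ] roll -0.965 t mm [1.7 0.2 1.9] q [-0.61 -0.15  2.04 -0.    1.25  1.42] t 13.3 op 35.4 F [-5.7 -0.6  6.5] g 51.4
[0.01503918 1.19717015 0.19886382]
pos [ 0.438  -0.2186  0.0968] z [-0.003 -0.001 -1.   ] roll -0.001 t mm [ 0.5 -1.6  1.8] q [-0.61 -0.15  2.04 -0.    1.25  1.84] t 13.97 op 35.7 F [-6.9 -0.8  6.9] g 51.4
[ 0.06779929  1.13193141 -0.01699136]
wrist dial 0.1208 ((442.87481689453125, -224.25082397460938), 31.34389305114746)
wrist pointer [ 0.429  -0.2222  0.1216] [ 0.966  0.26   0.429 -0.222]
wrist shackle 461 [ 0.4403 -0.1537  0.12  ] [ 0.451  -0.1431  0.1326] [ 0.446  -0.1499  0.128 ] crown [ 0.4437 -0.1486  0.1306]
wrist lid 0.0858 [array([ 441., -183.]), array([202.6, 186.1]), np.float64(89.5)]
```

View pics/w4.png

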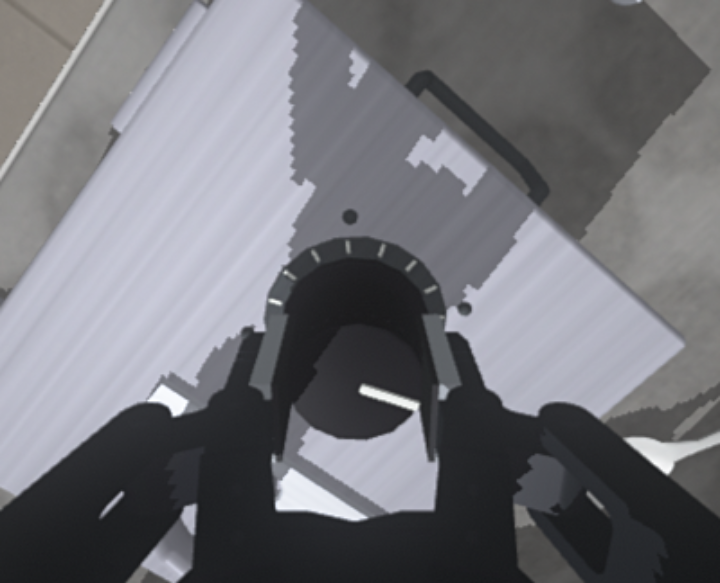

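The pointer at crop (390,397) is about 0.26 rad short of the bar, no slip. Continue slowly, watching torque.

```bash
python3 -m handwheel '[{"tx":0,"ty":0,"tz":0,"roll":0.05},{"tx":0,"ty":0,"tz":0,"roll":0.05},{"tx":0,"ty":0,"tz":0,"roll":0.05},{"tx":0,"ty":0,"tz":0,"roll":0.05},{"tx":0,"ty":0,"tz":0,"roll":0.03},{"tx":0,"ty":0,"tz":0,"roll":0},{"tx":0,"ty":0,"tz":0,"roll":0}]' >/dev/null
python3 go.py .4395 -.218 .095 -1.15
python3 - <<'E'
from loc import *
print(ctrl.get_obs()['wrist_torque'])
grab("wrist"); meas("wrist")
E
```

```text
pos [ 0.438  -0.2186  0.0969] z [-2.8e-03 -9.0e-04 -1.0e+00] roll 0.038 t mm [ 0.  -1.6  1.9] q [-0.61 -0.15  2.04 -0.    1.25  2.07] t 14.6 op 35.3 F [-6.1 -0.7  7.3] g 51.4
[ 0.09572989  1.02898398 -0.1781732 ]
wrist dial 0.1208 ((441.5557861328125, -224.8922119140625), 31.45347023010254)
wrist pointer [ 0.4301 -0.2196  0.1215] [ 0.979  0.203  0.43  -0.22 ]
wrist shackle 108 [ 0.4555 -0.1512  0.1072] [ 0.461  -0.1451  0.1241] [ 0.459  -0.1486  0.1166] crown [ 0.4576 -0.1476  0.1211]
wrist lid 0.0858 [array([ 440.9, -183. ]), array([202.7, 186.5]), np.float64(89.4)]
```

```bash
for i in 1 2 3; do python3 -m handwheel '[{"tx":0,"ty":0,"tz":0,"roll":0.02},{"tx":0,"ty":0,"tz":0,"roll":0.02},{"tx":0,"ty":0,"tz":0,"roll":0},{"tx":0,"ty":0,"tz":0,"roll":0}]' >/dev/null
python3 - <<'E'
from loc import *
o=ctrl.get_obs();M=T(o); print(np.arctan2(M[1,0],M[0,0]).round(3),o['wrist_torque'][2].round(3))
E
done
```

```text
-1.151 -0.069
-1.191 -0.042
-1.231 -0.039
```

```bash
cat > ptr.py <<'E'
from loc import *
im,d,E_,K=grab("wrist"); P=cloud(d,E_,K); c=np.array([.438,-.2186])
m=((im.min(2)>150)&(abs(P[...,2]-.121)<.006)&(np.hypot(P[...,0]-c[0],P[...,1]-c[1])<.019)).astype(np.uint8)
k,l,st,cc=cv2.connectedComponentsWithStats(m)
for i in range(1,k):
    if st[i,4]<15: continue
    v,u=np.nonzero(l==i); (a,b),wh,_=r=cv2.minAreaRect(np.stack([u,v],1).astype(np.float32)); bp=cv2.boxPoints(r)
    e=[(bp[0]+bp[1])/2,(bp[2]+bp[3])/2] if np.hypot(*(bp[0]-bp[1]))<np.hypot(*(bp[1]-bp[2])) else [(bp[1]+bp[2])/2,(bp[3]+bp[0])/2]
    q=[onz(*p,.121,E_,K)[:2] for p in e]; q.sort(key=lambda p:np.hypot(*(p-c))); w=q[1]-q[0]
    print(st[i],"ends",np.round(q,4).tolist(),"angle from bar",np.arctan2(-w[1],-w[0]).round(3))
o=ctrl.get_obs();M=T(o); print(o["t"],np.arctan2(M[1,0],M[0,0]).round(3),o['wrist_torque'][2].round(3))
E
python3 ptr.py
python3 -c "
from h import *
im=load('wrist')[0]; save('w5',im[150:384,120:400],2)"
```

```text
[260 274  33  14 167] ends [[0.4368, -0.2187], [0.4205, -0.2183]] angle from bar -0.02
15.7 -1.231 -0.033
```

View pics/w5.png

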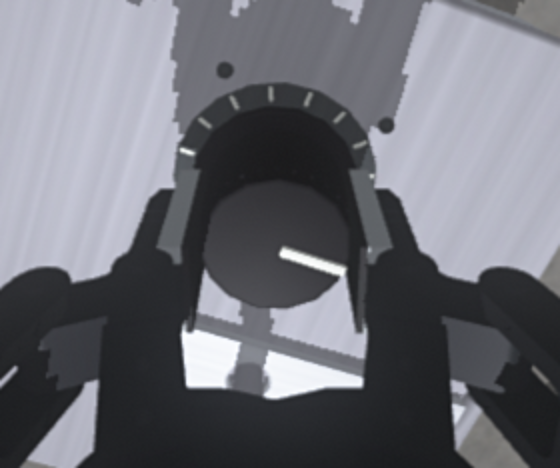

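Pointer (crop 312,260) lies along -x, at the bar. A small nudge to feel whether the bolt holds.

```bash
for i in 1 2; do python3 -m handwheel '[{"tx":0,"ty":0,"tz":0,"roll":0.015},{"tx":0,"ty":0,"tz":0,"roll":0.015},{"tx":0,"ty":0,"tz":0,"roll":0},{"tx":0,"ty":0,"tz":0,"roll":0}]' >/dev/null; python3 ptr.py; done
```

```text
[260 274  33  14 168] ends [[0.4368, -0.2186], [0.4206, -0.2178]] angle from bar -0.047
16.0833 -1.261 -0.091
[260 274  33  14 168] ends [[0.4368, -0.2186], [0.4206, -0.2173]] angle from bar -0.077
16.4667 -1.291 0.058
```

```bash
python3 -m handwheel '[{"tx":0,"ty":0,"tz":0,"roll":0.015},{"tx":0,"ty":0,"tz":0,"roll":0.015},{"tx":0,"ty":0,"tz":0,"roll":0},{"tx":0,"ty":0,"tz":0,"roll":0}]' >/dev/null; python3 ptr.py
```

```text
[260 274  33  14 167] ends [[0.4368, -0.2185], [0.4207, -0.2168]] angle from bar -0.104
16.85 -1.321 0.091
```

Not clearly stopped, so I'll release, rise and look at the dial at rest.

```bash
python3 -m handwheel '[{"tx":0,"ty":0,"tz":0,"roll":0},{"tx":0,"ty":0,"tz":0,"roll":0},{"tx":0,"ty":0,"tz":0,"roll":0},{"tx":0,"ty":0,"tz":0,"roll":0},{"tx":0,"ty":0,"tz":0,"roll":0},{"tx":0,"ty":0,"tz":0,"roll":0},{"tx":0,"ty":0,"tz":-10,"roll":0},{"tx":0,"ty":0,"tz":-20,"roll":0},{"tx":0,"ty":0,"tz":-20,"roll":0},{"tx":0,"ty":0,"tz":-20,"roll":0},{"tx":0,"ty":0,"tz":0,"roll":0},{"tx":0,"ty":0,"tz":0,"roll":0}]' 85 50 >/dev/null
python3 go.py .4395 -.147 .135 0; python3 ptr.py
python3 - <<'E'
from loc import *
meas("wrist"); im,d,E_,K=load("wrist"); save("w6",im[60:384,60:460],1.8)
E
```

```text
pos [ 0.44   -0.2187  0.1684] z [ 0.0033 -0.0023 -1.    ] roll -1.321 t mm [ -0.6 -71.7  33.3] q [-0.61 -0.23  1.99  0.    1.38  2.28] t 17.85 op 85.2 F [-0.4 -0.8 -0.4] g 0.0
[262 213  22  10  71] ends [[0.4366, -0.219], [0.4206, -0.2175]] angle from bar -0.096
17.9 -1.321 -0.03
wrist dial 0.1207 ((438.3917541503906, -219.72555541992188), 19.451278686523438)
wrist pointer [ 0.4288 -0.2185  0.1217] [ 0.993 -0.116  0.429 -0.218]
wrist shackle 937 [ 0.4179 -0.1538  0.105 ] [ 0.461  -0.1431  0.1325] [ 0.44   -0.1503  0.1225] crown [ 0.4392 -0.1491  0.13  ]
wrist lid 0.0858 [array([ 438. , -183.1]), array([203.1, 192.1]), np.float64(89.6)]
```

View pics/w6.png

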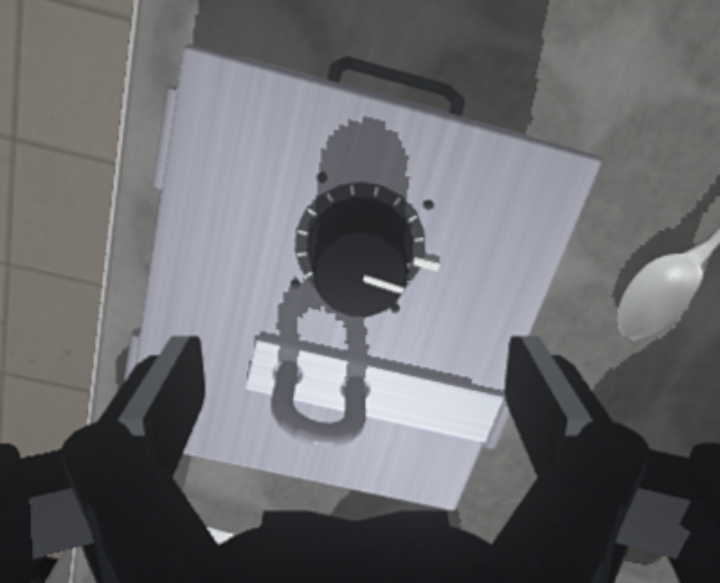

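The view shows the pointer at crop (383,284) roughly parallel to the index bar (427,263), perhaps slightly past it. The bar and coffer yaw are what I need to measure.

Run:
```python
from loc import *
im,d,E_,K=load("wrist"); P=cloud(d,E_,K)
m=((im.min(2)>170)&(abs(P[...,2]-.088)<.006)&(abs(P[...,0]-.408)<.012)&(abs(P[...,1]+.219)<.012)).astype(np.uint8)
Q=P[m>0]; print("bar",len(Q),Q.mean(0).round(4),cv2.minAreaRect(Q[:,:2].astype(np.float32)*1000))
v,u=np.nonzero(m); print(onz(u.mean(),v.mean(),.0885,E_,K).round(4), Q.min(0),Q.max(0))
# strap: side edges via z band
s=(abs(P[...,2]-.0888)<.0015)&(im.min(2)>200)&(P[...,1]>-.17)&(P[...,1]<-.125)&(P[...,0]<.48)
Q=P[s]; print("strap",cv2.minAreaRect(Q[:,:2].astype(np.float32)*1000))
top=P[(abs(P[...,2]-.1215)<.0025)&(abs(P[...,0]-.44)<.03)&(abs(P[...,1]+.218)<.03)]
print("knob top",top.min(0),top.max(0),top.mean(0))
# lid edge lines: front (x min) by y bins, right (y min) by x bins
L=P[(abs(P[...,2]-.0855)<.002)]
f=[(y,L[(abs(L[:,1]-y)<.004)&(L[:,0]<.44)][:,0].min()) for y in np.arange(-.27,-.17,.01)]
r=[(x,L[(abs(L[:,0]-x)<.004)&(L[:,1]<-.2)][:,1].min()) for x in np.arange(.37,.51,.01)]
print(np.polyfit(*zip(*f),1),np.polyfit(*zip(*r),1))
```

```text
bar 268 [ 0.4036 -0.216   0.0866] ((404.7948303222656, -218.84788513183594), (15.621040344238281, 26.08328628540039), 10.318990707397461)
[ 0.4041 -0.2168  0.0885] [ 0.39601754 -0.23080623  0.08446849] [ 0.41450148 -0.20705928  0.09088425]
strap ((411.7839050292969, -146.822998046875), (28.667387008666992, 123.49669647216797), 89.4781723022461)
knob top [ 0.42048718 -0.23822323  0.11902639] [ 0.45657607 -0.20128888  0.12283945] [ 0.43863867 -0.22034024  0.12083523]
[0.06182129 0.36294803] [-0.0085895  -0.28067554]
```

The strap and right edge give a coffer yaw of -0.009, so the dial is about 0.085 rad past the bar. I'll regrip and turn it back by that much.

```bash
python3 -m handwheel '[{"tx":0,"ty":0,"tz":15,"roll":0},{"tx":0,"ty":0,"tz":20,"roll":0},{"tx":0,"ty":0,"tz":18,"roll":0},{"tx":0,"ty":0,"tz":10,"roll":0},{"tx":0,"ty":0,"tz":6,"roll":0},{"tx":0,"ty":0,"tz":2,"roll":0},{"tx":0,"ty":0,"tz":0,"roll":0},{"tx":0,"ty":0,"tz":0,"roll":0}]' >/dev/null
python3 go.py .4395 -.218 .0965 -1.24
python3 -m handwheel '[{"tx":0,"ty":0,"tz":0,"roll":0},{"tx":0,"ty":0,"tz":0,"roll":0},{"tx":0,"ty":0,"tz":0,"roll":0},{"tx":0,"ty":0,"tz":0,"roll":0},{"tx":0,"ty":0,"tz":0,"roll":0},{"tx":0,"ty":0,"tz":0,"roll":0},{"tx":0,"ty":0,"tz":0,"roll":0},{"tx":0,"ty":0,"tz":0,"roll":0}]' 25 50 > /dev/null; python3 ptr.py
for i in 1 2; do python3 -m handwheel '[{"tx":0,"ty":0,"tz":0,"roll":-0.02},{"tx":0,"ty":0,"tz":0,"roll":-0.02},{"tx":0,"ty":0,"tz":0,"roll":0},{"tx":0,"ty":0,"tz":0,"roll":0}]' >/dev/null; python3 ptr.py; done
```

```text
pos [ 0.4395 -0.2184  0.0961] z [ 1.e-03 -7.e-04 -1.e+00] roll -0.081 t mm [-0.3 -0.1 -0.4] q [-0.61 -0.15  2.04  0.    1.25  2.28] t 18.57 op 84.9 F [-0.7 -0.1  0.2] g 0.0
[260 275  34  13 170] ends [[0.4368, -0.2186], [0.4204, -0.2172]] angle from bar -0.085
19.2833 -1.321 0.031
[260 275  34  13 170] ends [[0.4367, -0.2187], [0.4203, -0.2179]] angle from bar -0.045
19.6667 -1.281 0.008
[260 275  34  13 169] ends [[0.4367, -0.2187], [0.4203, -0.2186]] angle from bar -0.007
20.05 -1.241 0.024
```

```bash
python3 -m handwheel '[{"tx":0,"ty":0,"tz":0,"roll":0},{"tx":0,"ty":0,"tz":0,"roll":0},{"tx":0,"ty":0,"tz":0,"roll":0},{"tx":0,"ty":0,"tz":0,"roll":0},{"tx":0,"ty":0,"tz":0,"roll":0},{"tx":0,"ty":0,"tz":0,"roll":0},{"tx":0,"ty":0,"tz":-10,"roll":0},{"tx":0,"ty":0,"tz":-20,"roll":0},{"tx":0,"ty":0,"tz":-20,"roll":0},{"tx":0,"ty":0,"tz":-20,"roll":0},{"tx":0,"ty":0,"tz":-5,"roll":0},{"tx":0,"ty":0,"tz":0,"roll":0}]' 85 50 >/dev/null
python3 -m handwheel '[{"tx":0,"ty":0,"tz":0,"roll":-0.112},{"tx":0,"ty":0,"tz":0,"roll":-0.112},{"tx":0,"ty":0,"tz":0,"roll":-0.112},{"tx":0,"ty":0,"tz":0,"roll":-0.112},{"tx":0,"ty":0,"tz":0,"roll":-0.112},{"tx":0,"ty":0,"tz":0,"roll":-0.112},{"tx":0,"ty":0,"tz":0,"roll":-0.112},{"tx":0,"ty":0,"tz":0,"roll":-0.112},{"tx":0,"ty":0,"tz":0,"roll":-0.112},{"tx":0,"ty":0,"tz":0,"roll":-0.112},{"tx":0,"ty":0,"tz":0,"roll":-0.112},{"tx":0,"ty":0,"tz":0,"roll":0}]' 40 50 >/dev/null
python3 -m handwheel '[{"tx":0,"ty":-17,"tz":0,"roll":0},{"tx":0,"ty":-18,"tz":0,"roll":0},{"tx":0,"ty":-18,"tz":0,"roll":0},{"tx":0,"ty":-17,"tz":0,"roll":0},{"tx":0,"ty":0,"tz":0,"roll":0},{"tx":0,"ty":0,"tz":0,"roll":0}]' >/dev/null
python3 go.py .4395 -.148 .107 -0.009
python3 - <<'E'
from loc import *
grab("wrist"); meas("wrist")
E
python3 ptr.py
```

```text
pos [ 0.4393 -0.1475  0.1694] z [-1.1e-03  2.0e-04 -1.0e+00] roll -0.001 t mm [ 0.3  0.5 62.4] q [-0.48 -0.3   2.04 -0.    1.4   1.1 ] t 22.55 op 39.8 F [ 0.1 -0.5 -1.4] g 0.0
wrist dial 0.1209 ((439.02801513671875, -218.69802856445312), 19.540075302124023)
wrist pointer [ 0.4288 -0.2191  0.1217] [ 0.999 -0.033  0.429 -0.219]
wrist shackle 805 [ 0.4197 -0.1521  0.1052] [ 0.4615 -0.1425  0.1331] [ 0.4459 -0.1473  0.1254] crown [ 0.44   -0.1473  0.1307]
wrist lid 0.086 [array([ 439.6, -183.2]), array([202.2, 189.6]), np.float64(89.5)]
[353 215   7  21  85] ends [[0.4365, -0.2196], [0.4204, -0.2194]] angle from bar -0.013
22.65 -0.011 0.042
```

Dial is on the bar. Now down to the crown and pinch.

```bash
python3 -m handwheel '[{"tx":0,"ty":0,"tz":12,"roll":0},{"tx":0,"ty":0,"tz":14,"roll":0},{"tx":0,"ty":0,"tz":14,"roll":0},{"tx":0,"ty":0,"tz":12,"roll":0},{"tx":0,"ty":0,"tz":6,"roll":0},{"tx":0,"ty":0,"tz":3,"roll":0},{"tx":0,"ty":0,"tz":0,"roll":0},{"tx":0,"ty":0,"tz":0,"roll":0}]' >/dev/null; python3 go.py .4395 -.148 .107 -0.009
python3 -m handwheel '[{"tx":0,"ty":0,"tz":0,"roll":0},{"tx":0,"ty":0,"tz":0,"roll":0},{"tx":0,"ty":0,"tz":0,"roll":0},{"tx":0,"ty":0,"tz":0,"roll":0},{"tx":0,"ty":0,"tz":0,"roll":0},{"tx":0,"ty":0,"tz":0,"roll":0},{"tx":0,"ty":0,"tz":0,"roll":0},{"tx":0,"ty":0,"tz":0,"roll":0}]' 2 60 > /dev/null
python3 go.py .4395 -.148 .107 -0.009
python3 -m handwheel '[{"tx":0,"ty":0,"tz":-2,"roll":0},{"tx":0,"ty":0,"tz":-2,"roll":0},{"tx":0,"ty":0,"tz":-2,"roll":0},{"tx":0,"ty":0,"tz":0,"roll":0},{"tx":0,"ty":0,"tz":0,"roll":0}]' >/dev/null
python3 go.py .4395 -.148 .107 -0.009
```

```text
pos [ 0.4399 -0.1483  0.1096] z [ 4.e-04 -2.e-04 -1.e+00] roll -0.0 t mm [-0.4 -0.3  2.6] q [-0.49 -0.24  2.09 -0.    1.29  1.09] t 23.32 op 40.0 F [-0.3  0.3  0.3] g 0.0
pos [ 0.4402 -0.1483  0.1102] z [ 1.4e-03 -7.0e-04 -1.0e+00] roll -0.0 t mm [-0.7 -0.3  3.2] q [-0.49 -0.24  2.09  0.    1.29  1.09] t 23.98 op 8.2 F [-0.9 -0.2  5.9] g 58.9
pos [ 0.4393 -0.1479  0.115 ] z [-7.e-04  2.e-04 -1.e+00] roll -0.0 t mm [0.2 0.1 8. ] q [-0.49 -0.25  2.09 -0.    1.3   1.09] t 24.4 op 8.0 F [-0.2  0.3 -2. ] g 58.5
```

It comes up freely (2 N). Lift on.

```bash
python3 -m handwheel '[{"tx":0,"ty":0,"tz":-4,"roll":0},{"tx":0,"ty":0,"tz":-6,"roll":0},{"tx":0,"ty":0,"tz":-8,"roll":0},{"tx":0,"ty":0,"tz":-8,"roll":0},{"tx":0,"ty":0,"tz":-8,"roll":0},{"tx":0,"ty":0,"tz":-10,"roll":0},{"tx":0,"ty":0,"tz":-15,"roll":0},{"tx":0,"ty":0,"tz":-18,"roll":0},{"tx":0,"ty":0,"tz":-20,"roll":0},{"tx":0,"ty":0,"tz":-18,"roll":0},{"tx":0,"ty":0,"tz":-12,"roll":0},{"tx":0,"ty":0,"tz":-6,"roll":0}]' >/dev/null
python3 -m handwheel '[{"tx":0,"ty":0,"tz":-2,"roll":0},{"tx":0,"ty":0,"tz":0,"roll":0},{"tx":0,"ty":0,"tz":0,"roll":0},{"tx":0,"ty":0,"tz":0,"roll":0},{"tx":0,"ty":0,"tz":0,"roll":0},{"tx":0,"ty":0,"tz":0,"roll":0}]' >/dev/null
python3 go.py .4395 -.148 .107 -0.009; python3 ptr.py
python3 - <<'E'
from loc import *
im,d,E_,K=grab("side"); save("s2",im[60:300,130:400],2.5)
im,d,E_,K=grab("top"); P=cloud(d,E_,K)
Q=P[(abs(P[...,2]-.055)<.007)&(abs(P[...,0]-.46)<.07)&(abs(P[...,1]+.44)<.1)]
print("cover",[np.round(x,1) for x in cv2.minAreaRect(Q[:,:2].astype(np.float32)*1000)],np.median(Q,0))
E
```

```text
pos [ 0.4393 -0.1479  0.2494] z [-1.4e-03  8.0e-04 -1.0e+00] roll -0.0 t mm [  0.4   0.3 142.4] q [-0.49 -0.36  1.95  0.    1.55  1.09] t 25.9 op 8.2 F [-0.1 -0.6 -1. ] g 58.5
[329 181   4  16  49] ends [[0.4359, -0.2193], [0.4205, -0.2204]] angle from bar 0.073
25.95 -0.009 0.041
cover [array([ 457.3, -437.6]), array([143.8,  83.8]), np.float64(89.6)] [ 0.45548986 -0.432096    0.05536933]
```

View pics/s2.png

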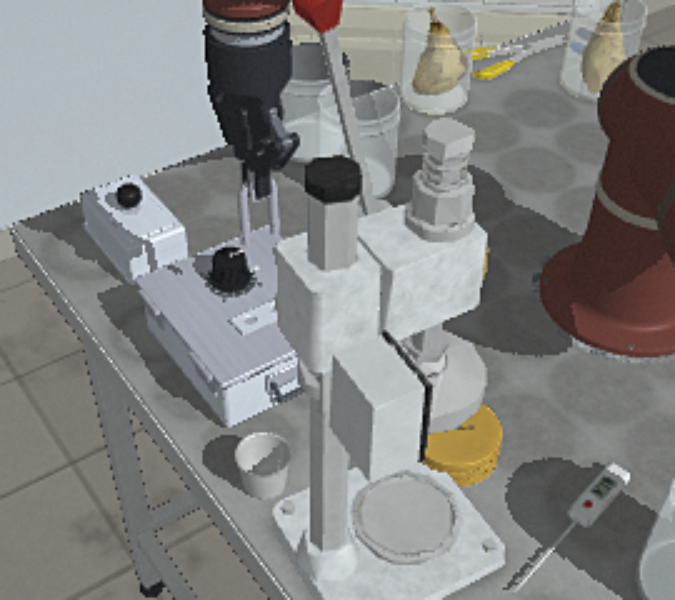

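The shackle hangs legs down from the fingers, well above the lid. The cover is upright at right, and the cup and thermometer are in place. One more check of the dial.

```bash
python3 - <<'E'
from loc import *
for i in range(3): grab("wrist"); meas("wrist")
o=ctrl.get_obs(); print(np.abs(o["dq"]).max())
E
python3 ptr.py
```

```text
wrist dial 0.1209 ((438.94384765625, -218.84701538085938), 19.325965881347656)
wrist pointer [ 0.4284 -0.2192  0.1218] [ 1.    -0.028  0.428 -0.219]
wrist lid 0.086 [array([ 440.6, -183.1]), array([202. , 186.6]), np.float64(89.5)]
wrist dial 0.1209 ((438.9049377441406, -218.9374237060547), 19.287466049194336)
wrist pointer [ 0.4285 -0.2193  0.1217] [ 0.999 -0.046  0.429 -0.219]
wrist lid 0.086 [array([ 440.9, -183.2]), array([202.2, 186.4]), np.float64(89.5)]
wrist dial 0.121 ((438.7085266113281, -219.06069946289062), 19.543245315551758)
wrist pointer [ 0.4285 -0.2192  0.1218] [ 0.999 -0.048  0.429 -0.219]
wrist lid 0.086 [array([ 441. , -183.1]), array([202.2, 186.4]), np.float64(89.4)]
0.003793922874251569
[328 181   4  16  52] ends [[0.4362, -0.2189], [0.4207, -0.22]] angle from bar 0.071
26.25 -0.009 -0.011
```

```bash
python3 -c "
from station import ctrl; print(ctrl.finish_job())"
```

```text
the job is handed in; nothing more can be done
None
```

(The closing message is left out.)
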